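# Sort the parts of a stripped clock movement into their trays

## Robot

A 7-joint arm with a two-finger parallel gripper is mounted at the origin on the work surface. World frame = base frame: x ahead of the robot, y to its left, z up, the work surface at z = 0. Lengths are in m, angles in rad, forces in N, time in s.
With the tool pointing down it reaches from about 0.4 to 0.85 m from the base axis. Payload 4.4 kg.
Tool frame: the origin (TCP) lies midway between the tips of the shut fingers; the grasp point (between the pads) lies 19 mm behind it; z points along the fingers, y is the line along which they close (so a half turn about z gives the same grasp; the last joint's range is limited). The gripper opens to 94 mm and grips with 3 to 60 N. Pads are 16 mm wide; open, the fingers measure 119 mm over their backs; the gripper's body (75 mm by 177 mm) begins 78 mm behind the grasp point.
Start: joints at [1.054, 0.628, 0.038, 1.517, -0.027, 0.996, -0.02], TCP at [0.283, -0.585, 0.205] pointing down, gripper open.
Joint ranges: [-3.06, 3.06], [-0.37, 2.12], [-1.25, 1.32], [0.18, 2.47], [-1.1, 4.24], [0.23, 1.98], [-2.94, 2.94]. Speed limits (rad/s): [2.57, 2.57, 3.14, 3.14, 3.14, 3.14, 3.14].

## Interface

Orientations are given as a unit quaternion [w, x, y, z].
In Python, from rig import sense, get_image, close_job, search_frame gives the robot as it stands.
- The arm moves only by the shell command python3 -m handwheel 'ROWS' [OPENING]. ROWS is a JSON object of lists of equal length, an entry for each row: "travel": the shift along the world's x, y, z in m, a list of three; "angular": the turn, a rotation vector about the world's x, y, z in rad, a list of three. A call has 1 to 8 rows; each row is the pose to reach, as a shift and turn from the pose commanded when the call began; what a row does not reach only later rows make up. A row lasts 1/10 s, in which the tool goes at most 50 mm and 8.59 degrees, less where a joint would pass 70% of its speed; a pose out of reach is approached as far as the arm can. A call with a gripper value outside its range is refused whole. OPENING is the closure, from 0 (fully open) to 1 (shut), set as the call begins (- or left out, the last holds). The fingers move at their own pace and stop on an object; the grip force is fixed at half the most. Time passes only in rows, so rows that repeat a pose let the fingers close. It gives the time, the measured TCP pose, the force, the opening and the grip force at its end, in the units of the state.
- sense(): the state, without advancing time (a new reading comes with each control period).
- get_image(name): name is "scene" or "top" or "wrist"; returns a dict with "frame" (480x640x3 uint8, blue, green, red), "range_z" (480x640 float32, m along the optical axis (not along the pixel's ray), 0 where there is no reading), "fx", "fy", "cx", "cy" (pixels), "R" (3x3) and "t" (3): a world point X has camera coordinates R X + t. Camera axes: x right, y down, z forward; pixel columns grow to the right and rows downward; lengths in m; the calibration is good to about 2 mm. The wrist camera is an equidistant fisheye: a pixel r from the principal point sees the ray r / f radians off the axis. A picture is of the moment at which its call begins.
- close_job(): hands the job in; it is judged then, once.
Trained networks look in the newest picture that a camera, given by its name, has taken for a name from the list of things; names that differ only in an ending like _2 or _b are one class to them, and where a whole thing is asked for, a point or a joint stands for the part that bears it (a point fixed in the world has none). Each returns a list of dicts, best first, with "confidence" (0 to 1); they miss things now and then, are a little off and sometimes report something else, mostly with a low value. They report only what shows in the picture. A call takes as long as a camera call. They do not tell look-alikes from the thing itself.
- search_frame(name, camera): "centre" ([x, y, z] in m, in world coordinates, good to about 4 mm: the middle of the surface that is visible of it).
The state is a dict: "time_s": time; "joint_pos": joint angles; "dq": joint speeds; "tau": joint torques, N m; "ee_pos": TCP position; "ee_rot": TCP orientation; "force": force on the tool from outside, world axes, zero at the start; "torque": the same for the moment, N m; "finger_gap": opening from 0.0 (shut) to 1.0 (fully open); "gripper_force": force on a finger pad.
Only numpy, scipy, OpenCV 4.12 (cv2) and the standard library are available. Lean on these libraries where they do the work, as an engineer would, in place of code of your own. Each camera call takes 0.05 s, during which the arm holds its last target. There are 200 camera calls.

## Task

Sort the stripped clock's brass parts on the green mat into the three grey trays: both gear wheels into the round dish, both spring barrels into the square tray, and the long bar-shaped bridge into the oblong tray. Each part must lie flat on its tray's floor the same way up as it lies now, not on top of another part or on the rim; set the parts down, do not drop them. Leave the black loupe and the oil pot standing where they are.

Things in the scene. Friction and masses are not known exactly. Their poses are not given: they have to be found in the camera images.
- wheel_large: Brass gear wheel of 48 mm diameter lying flat on the green mat: toothed rim and spokes 5 mm thick, with a plain round hub of 12 mm diameter standing up from its middle to 32 mm above the underside (grip it by this hub). About 60 g. Origin: centre of the underside; z up along the hub.
- wheel_small: Brass gear wheel of 36 mm diameter lying flat on the green mat: toothed rim and spokes 5 mm thick, with a plain round hub of 12 mm diameter standing up from its middle to 32 mm above the underside (grip it by this hub). About 45 g. Origin: centre of the underside; z up along the hub.
- barrel_a: Spring barrel: plain closed brass drum standing on its flat end, 34 mm diameter, 26 mm tall, with a stub of 6 mm diameter rising another 4 mm from the middle of its top. About 110 g. Origin: centre of the underside; z up. The two barrels are alike.
- barrel_b: Spring barrel: plain closed brass drum standing on its flat end, 34 mm diameter, 26 mm tall, with a stub of 6 mm diameter rising another 4 mm from the middle of its top. About 110 g. Origin: centre of the underside; z up. The two barrels are alike.
- bridge: Movement bridge: straight brass bar lying flat, 86 mm long (its x axis), 14 mm wide (y), 12 mm tall (z, up), with a dark screw head near each end. About 100 g. Origin: centre of the underside.
- round_dish: Round grey plastic dish fixed to the mat, for the gear wheels: outside diameter 122 mm, inside diameter 116 mm, rim 13 mm above its underside, floor 3 mm thick. It holds both wheels side by side. Origin: centre of the underside (which is on the mat); z up.
- square_tray: Square grey plastic tray fixed to the mat, for the spring barrels: outside 106 x 106 mm, walls 3 mm thick and 13 mm high, floor 3 mm thick, so 100 x 100 mm inside. Origin: centre of the underside; x and y along its sides, z up.
- oblong_tray: Oblong grey plastic tray fixed to the mat, for the bridge: outside 66 mm (its x axis) by 136 mm (its y axis, the long way), walls 3 mm thick and 13 mm high, floor 3 mm thick, so 60 x 130 mm inside. Origin: centre of the underside; z up.
- loupe: Bystander: loose black watchmaker's loupe standing on its wide end among the parts, 34 mm diameter at the foot, 26 mm above, 32 mm tall, 40 g. Origin: centre of the underside. The mat is 2 mm thick, so everything on it stands at z = 2 mm; tweezers and a brush pen, under 10 mm high, also lie on the mat beside the loupe and oil pot.
- oil_pot: Bystander: loose steel oil pot with a black cap standing among the parts, 34 mm diameter at the foot, 24 mm tall, 80 g. Origin: centre of the underside.
There are look-alikes about, which are no part of the job. Leave any purple look-alike of the wheel_large alone.

How it is judged:
By the outcome, as a careful person would: the job done as asked, in the order asked, and still so for the second after the job is handed in, with the robot touching nothing.
It also fails if it takes over 115 s, if anything falls off the work surface, if the arm or the gripper's body presses on something with over 40 N, if the wrist force passes 120 N, or if a joint passes its speed limit or range.

## Working session

There is one attempt and no reset: what is moved stays moved. The work goes in short steps, Python scripts to look and compute and a shell command to move; the robot and the scene stay as the last step left them, time stands still between calls to the robot, and variables do not carry over. Pictures are saved under pics/ and viewed, at most 14 in all, crops included, and the job is handed in when it is done.

```bash
mkdir -p pics; cat > h.py <<'E'
import numpy as np, cv2, json
from rig import sense, get_image, search_frame
def world(im,u,v):
    z=float(np.median([d for d in im["range_z"][v-1:v+2,u-1:u+2].ravel() if d>0] or [0]))
    p=np.array([(u-im["cx"])/im["fx"]*z,(v-im["cy"])/im["fy"]*z,z])
    return np.array(im["R"]).T@(p-np.array(im["t"]))
def cloud(im):
    v,u=np.mgrid[0:480,0:640]; z=im["range_z"]
    p=np.stack([(u-im["cx"])/im["fx"]*z,(v-im["cy"])/im["fy"]*z,z],-1)
    return (p-np.array(im["t"]))@np.array(im["R"])
def pix(im,X):
    p=np.array(im["R"])@np.array(X)+np.array(im["t"]); return [round(float(im["fx"]*p[0]/p[2]+im["cx"])),round(float(im["fy"]*p[1]/p[2]+im["cy"]))]
E
python3 - <<'E'
from h import *
s=sense(); print(s["time_s"],s["ee_pos"],s["ee_rot"],s["finger_gap"])
ims={c:get_image(c) for c in("top","scene")}
for c,im in ims.items():
    cv2.imwrite(f"pics/{c}0.png",im["frame"])
    np.savez(f"{c}0.npz",**{k:np.array(v) for k,v in im.items()})
    for n in "wheel_large wheel_small barrel_a bridge round_dish square_tray oblong_tray loupe oil_pot".split():
        print(c,n,[(np.round(d["centre"],3).tolist(),round(d["confidence"],2),pix(im,d["centre"])) for d in search_frame(n,c)])
E
```

```text
0.0 [ 0.28297803 -0.58444731  0.20456807] [-9.07560105e-04  9.74703396e-01  2.23500397e-01 -1.98082035e-04] 1.0024752614632668
top wheel_large [([0.554, -0.015, 0.01], 0.8, [324, 250]), ([0.657, 0.243, 0.01], 0.71, [188, 192]), ([0.634, 0.146, 0.006], 0.59, [240, 206])]
top wheel_small [([0.451, -0.028, 0.007], 0.51, [329, 307]), ([0.524, 0.086, 0.018], 0.37, [268, 264])]
top barrel_a [([0.592, -0.152, 0.027], 0.9, [400, 231]), ([0.454, -0.178, 0.033], 0.65, [415, 306])]
top bridge [([0.461, 0.164, 0.015], 0.57, [223, 297]), ([0.52, 0.085, 0.017], 0.32, [268, 266])]
top round_dish []
top square_tray [([0.446, 0.35, 0.007], 0.77, [120, 302])]
top oblong_tray [([0.658, -0.008, 0.004], 0.94, [322, 197]), ([0.462, -0.343, 0.005], 0.38, [505, 307])]
top loupe [([0.531, -0.093, 0.033], 0.68, [367, 262])]
top oil_pot [([0.524, 0.086, 0.017], 0.55, [268, 264])]
scene wheel_large [([0.558, -0.012, 0.008], 0.75, [330, 246]), ([0.659, 0.248, 0.006], 0.66, [442, 353]), ([0.634, 0.146, 0.01], 0.62, [390, 313])]
scene wheel_small [([0.462, -0.025, 0.01], 0.78, [349, 211])]
scene barrel_a [([0.602, -0.151, 0.026], 0.73, [253, 228])]
scene bridge [([0.46, 0.168, 0.013], 0.68, [443, 247])]
scene round_dish [([0.466, -0.342, 0.008], 0.7, [217, 160])]
scene square_tray [([0.441, 0.349, 0.004], 0.68, [544, 283])]
scene oblong_tray [([0.658, -0.003, 0.005], 0.95, [306, 289]), ([0.637, 0.147, 0.01], 0.18, [390, 315])]
scene loupe [([0.546, -0.088, 0.025], 0.64, [298, 221])]
scene oil_pot [([0.525, 0.094, 0.017], 0.63, [391, 254])]
```

View pics/top0.png

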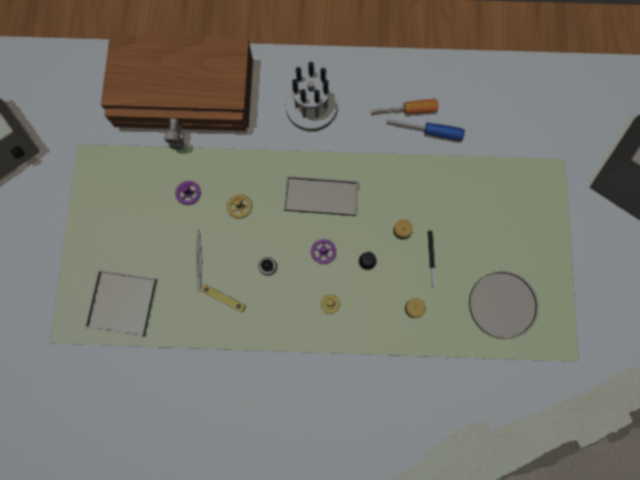

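View pics/scene0.png

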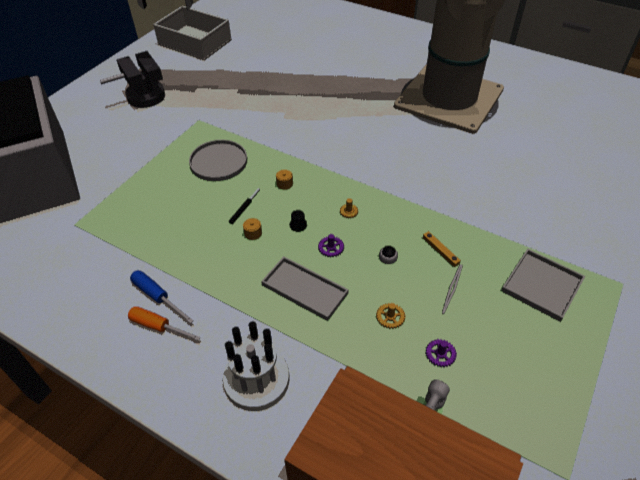

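The top view shows the brass wheels at (239,206) (large) and (330,304) (small), and barrels at (403,229) and (416,308). The bridge is at (223,298). Trays: dish (503,305), square (121,303), oblong (321,197). wheel_large candidates are (239,206) brass, (324,250) purple and (188,192) purple. Only (239,206) is brass, so it is the one meant. I'll confirm that in a crop and refine the positions.

```bash
cat > m.py <<'E'
from h import *
ims={c:dict(np.load(f"{c}0.npz")) for c in("top","scene")}
G={"wl":(.634,.146),"ws":(.456,-.027),"b1":(.597,-.152),"b2":(.456,-.178),"br":(.461,.166)}
for c,im in ims.items():
    P=cloud(im); hsv=cv2.cvtColor(im["frame"],cv2.COLOR_BGR2HSV)
    for n,(x,y) in G.items():
        near=np.hypot(P[...,0]-x,P[...,1]-y)<(.055 if n=="br" else .035)
        m=near&(hsv[...,0]<28)&(hsv[...,1]>110)
        q=P[m]; 
        r=cv2.minAreaRect((q[:,:2]*1000).astype(np.float32))
        zt=np.percentile(q[:,2],97); t=q[q[:,2]>zt-.006]
        print(c,n,m.sum(),"mean",q.mean(0).round(4),"rect",np.round(r[0],1),np.round(r[1],1),round(r[2],1),"ztop",zt.round(4),"topmean",t.mean(0).round(4))
    for n,(x,y),R in(("dish",(.464,-.342),.08),("sq",(.444,.35),.085),("ob",(.658,-.005),.085)):
        near=(np.abs(P[...,0]-x)<R)&(np.abs(P[...,1]-y)<R)&(hsv[...,1]<60)&(P[...,2]<.03)&(P[...,2]>.001)
        k,l,st,ce=cv2.connectedComponentsWithStats(near.astype(np.uint8)); i=1+np.argmax(st[1:,4]); q=P[l==i]
        r=cv2.minAreaRect((q[:,:2]*1000).astype(np.float32))
        print(c,n,(l==i).sum(),"rect",np.round(r[0],1),np.round(r[1],1),round(r[2],1),"z",np.percentile(q[:,2],[10,50,97]).round(4))
E
python3 m.py
python3 -c "
import cv2;a=cv2.imread('pics/top0.png')[170:330,170:440];cv2.imwrite('pics/crop0.png',cv2.convertScaleAbs(cv2.resize(a,None,fx=2.9,fy=2.9,interpolation=2),alpha=1.2))"
```

```text
top wl 257 mean [0.6349 0.1471 0.0107] rect [635.4 147.2] [42.7 41.7] 4.6 ztop 0.0351 topmean [0.6346 0.1467 0.0336]
top ws 177 mean [ 0.4569 -0.028   0.0125] rect [457.6 -27.6] [27.7 27. ] 1.7 ztop 0.0349 topmean [ 0.457  -0.028   0.0336]
top b1 245 mean [ 0.5951 -0.156   0.0278] rect [ 595.6 -156.3] [30.8 29.9] 32.3 ztop 0.0317 topmean [ 0.5959 -0.1564  0.0286]
top b2 262 mean [ 0.4529 -0.1775  0.0279] rect [ 453.1 -177.7] [29.5 30.7] 28.2 ztop 0.0315 topmean [ 0.4531 -0.178   0.0285]
top br 133 mean [0.4627 0.1671 0.0131] rect [460.7 164.1] [82.2  8.8] 66.0 ztop 0.0162 topmean [0.4628 0.1673 0.0133]
top dish 6308 rect [ 463.9 -342. ] [159.8 159.8] 90.0 z [0.0016 0.0038 0.0145]
top sq 5789 rect [448.4 350.1] [161.2 169.7] 0.2 z [0.0015 0.0034 0.0143]
top ob 5530 rect [658.  -5.] [169.9 169.9] 0.0 z [0.0015 0.0033 0.0146]
scene wl 490 mean [0.6377 0.1483 0.0102] rect [636.4 147.6] [45.6 47.3] 11.2 ztop 0.0338 topmean [0.6359 0.1479 0.0329]
scene ws 232 mean [ 0.4602 -0.0264  0.0122] rect [458.3 -27.4] [33.7 33.8] 22.9 ztop 0.0346 topmean [ 0.4581 -0.0277  0.0332]
scene b1 329 mean [ 0.6021 -0.1534  0.0233] rect [ 599.  -156.1] [33.2 32.1] 21.0 ztop 0.0314 topmean [ 0.5984 -0.1562  0.0291]
scene b2 273 mean [ 0.4594 -0.1752  0.0229] rect [ 455.5 -177.9] [33.7 32. ] 28.2 ztop 0.0323 topmean [ 0.4554 -0.1777  0.0292]
scene br 385 mean [0.4639 0.1664 0.0119] rect [460.9 164.8] [87.2 16.2] 64.2 ztop 0.0162 topmean [0.4626 0.1663 0.0138]
scene dish 1927 rect [ 466.5 -343.8] [124.8 133.1] 4.7 z [0.0042 0.0065 0.0165]
scene sq 3447 rect [432.8 338.5] [130.1 133.7] 83.0 z [0.0031 0.0053 0.0158]
scene ob 2856 rect [654.7  -8.8] [145.6  78.1] 87.5 z [0.0037 0.0061 0.0163]
```

View pics/crop0.png

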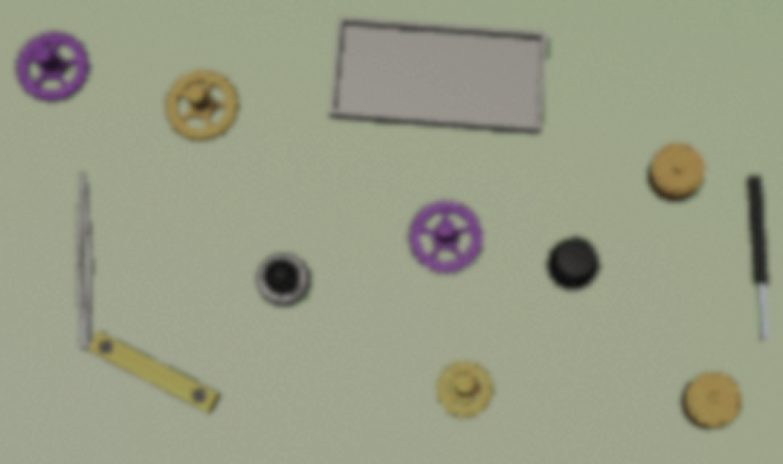

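The crop confirms it: the brass five-spoke wheel at crop (201,103) is wheel_large, and its two copies at (53,66) and (446,236) are purple. I'll start moving, and measure the tray rims from depth at the same time.

```bash
python3 - <<'E'
from h import *
for c in("top","scene"):
    P=cloud(dict(np.load(f"{c}0.npz")))
    for n,(x,y),R in(("dish",(.464,-.342),.075),("sq",(.444,.35),.085),("ob",(.658,-.005),.085)):
        q=P[(np.abs(P[...,0]-x)<R)&(np.abs(P[...,1]-y)<R)&(P[...,2]>.0105)&(P[...,2]<.02)]
        q=q[:,:2]*1000
        r=cv2.minAreaRect(q.astype(np.float32)); ci=cv2.minEnclosingCircle(q.astype(np.float32))
        print(c,n,len(q),np.round(r[0],1),np.round(r[1],1),round(r[2],1),"circ",np.round(ci[0],1),round(ci[1],1))
E
python3 -m handwheel '{"travel":[[0.022,0.045,0],[0.044,0.09,0],[0.066,0.135,0],[0.088,0.18,0],[0.11,0.225,0],[0.132,0.27,0],[0.154,0.315,0],[0.176,0.36,0]],"angular":[[0,0,0.14],[0,0,0.28],[0,0,0.42],[0,0,0.56],[0,0,0.7],[0,0,0.84],[0,0,0.98],[0,0,1.12]]}' 0.5
```

```text
top dish 440 [ 466.  -338.8] [119.7 122.1] 2.6 circ [ 466.5 -339.2] 61.8
top sq 478 [446.2 348.2] [108.4 106.5] 83.9 circ [445.4 348.4] 75.2
top ob 405 [659.2  -5.2] [136.3  67.5] 87.1 circ [658.8  -5.1] 75.2
scene dish 364 [ 466.5 -338.5] [124.7 120.4] 35.4 circ [ 468.8 -338.5] 65.3
scene sq 566 [445.6 347.9] [106.  111.2] 83.5 circ [446.  348.4] 75.2
scene ob 611 [635.6  -4.4] [138.1 116.3] 87.0 circ [655.   -4.9] 77.8
time_s: 1.8
ee_pos: [0.4596, -0.2241, 0.2059]
ee_rot: [0.0, 0.705, 0.709, 0.0]
force: [0.5, -0.9, -0.0]
finger_gap: 0.501
gripper_force: 0.0
```

```bash
python3 -m handwheel '{"travel":[[0.021,0.044,0],[0.042,0.088,0],[0.063,0.132,0],[0.084,0.176,0],[0.105,0.22,0],[0.126,0.264,0],[0.147,0.308,0],[0.168,0.352,0]],"angular":[[0,0,0],[0,0,0],[0,0,0],[0,0,0],[0,0,0],[0,0,0],[0,0,0],[0,0,0]]}'
python3 -m handwheel '{"travel":[[0.008,0.02,-0.03],[0.008,0.02,-0.07],[0.008,0.02,-0.11],[0.008,0.02,-0.13],[0.008,0.02,-0.13]],"angular":[[0,0,0],[0,0,0],[0,0,0],[0,0,0],[0,0,0]]}'
python3 - <<'E'
from h import *
im=get_image("wrist"); cv2.imwrite("pics/w1.png",im["frame"]); print(sense()["ee_pos"])
E
```

```text
time_s: 2.6
ee_pos: [0.6276, 0.128, 0.2056]
ee_rot: [0.0, 0.707, 0.707, 0.0]
force: [0.4, -0.3, -0.5]
finger_gap: 0.502
gripper_force: 0.0
time_s: 3.1
ee_pos: [0.6323, 0.1454, 0.072]
ee_rot: [-0.002, 0.707, 0.707, -0.003]
force: [-0.1, 0.6, 0.9]
finger_gap: 0.495
gripper_force: 0.0
[0.63400691 0.14603967 0.07430776]
```

View pics/w1.png

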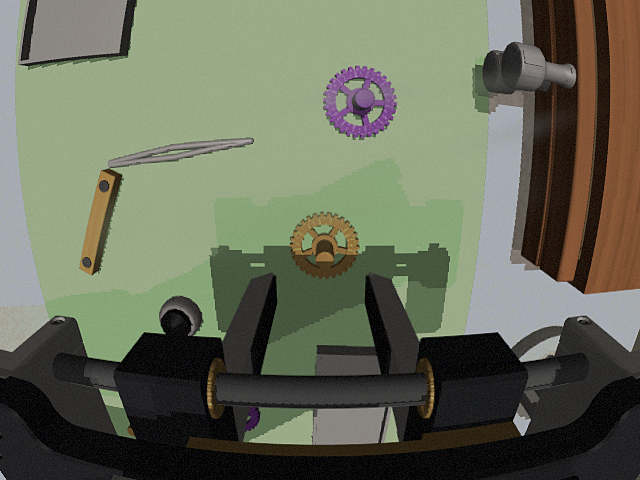

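The wrist view shows the brass wheel hub at (324,245) between the fingertips. I'll check the hub position from this view's depth.

```bash
cat >> h.py <<'E'
def wcloud(im):
    v,u=np.mgrid[0:480,0:640]; a=(u-im["cx"])/im["fx"]; b=(v-im["cy"])/im["fy"]; th=np.hypot(a,b)+1e-9
    k=np.tan(th)/th; z=im["range_z"]
    return (np.stack([a*k*z,b*k*z,z],-1)-np.array(im["t"]))@np.array(im["R"])
def brass(im,c,rad,zlo,zhi):
    P=wcloud(im); hsv=cv2.cvtColor(im["frame"],cv2.COLOR_BGR2HSV)
    m=(np.hypot(P[...,0]-c[0],P[...,1]-c[1])<rad)&(hsv[...,0]<30)&(hsv[...,1]>90)&(P[...,2]>zlo)&(P[...,2]<zhi)&(im["range_z"]>0)
    q=P[m]; r=cv2.minAreaRect((q[:,:2]*1000).astype(np.float32))
    print(len(q),"mean",q.mean(0).round(4),"rect",np.round(r[0],1),np.round(r[1],1),round(r[2],1),"zmax",np.percentile(q[:,2],97).round(4),"tcp",sense()["ee_pos"].round(4) if hasattr(sense()["ee_pos"],"round") else sense()["ee_pos"])
E
python3 - <<'E'
from h import *
im=get_image("wrist")
brass(im,(.6355,.1473),.04,0,.012); brass(im,(.6355,.1473),.03,.031,.04)
E
```

```text
2323 mean [0.6332 0.1489 0.0067] rect [633.2 147.6] [48.1 47.6] 71.4 zmax 0.0083 tcp [0.6353 0.1465 0.0759]
280 mean [0.6333 0.1483 0.0337] rect [633.1 147.8] [11.4 11.6] 0.6 zmax 0.0351 tcp [0.6353 0.1465 0.0759]
```

```bash
python3 -m handwheel '{"travel":[[-0.001,0.001,-0.03],[-0.001,0.001,-0.055],[-0.001,0.001,-0.064],[-0.001,0.001,-0.064]],"angular":[[0,0,0],[0,0,0],[0,0,0],[0,0,0]]}'
python3 -m handwheel '{"travel":[[0,0,0],[0,0,0],[0,0,0],[0,0,0],[0,0,0]],"angular":[[0,0,0],[0,0,0],[0,0,0],[0,0,0],[0,0,0]]}' 1
python3 -m handwheel '{"travel":[[0,0,0.01],[0,0,0.03],[0,0,0.06],[0,0,0.09],[0,0,0.09]],"angular":[[0,0,0],[0,0,0],[0,0,0],[0,0,0],[0,0,0]]}'
```

```text
time_s: 3.6
ee_pos: [0.6342, 0.1473, 0.0118]
ee_rot: [0.0, 0.707, 0.707, 0.0]
force: [0.5, -0.8, -0.1]
finger_gap: 0.498
gripper_force: 0.0
time_s: 4.1
ee_pos: [0.6342, 0.1473, 0.012]
ee_rot: [0.0, 0.707, 0.707, 0.0]
force: [-1.0, -0.2, 2.5]
finger_gap: 0.117
gripper_force: 30.0
time_s: 4.6
ee_pos: [0.637, 0.1484, 0.1064]
ee_rot: [0.002, 0.707, 0.707, 0.004]
force: [0.3, -0.2, -0.5]
finger_gap: 0.122
gripper_force: 30.0
```

```bash
python3 -m handwheel '{"travel":[[-0.015,-0.04,0],[-0.03,-0.082,0],[-0.045,-0.124,0],[-0.06,-0.166,0],[-0.075,-0.208,0],[-0.09,-0.25,0],[-0.105,-0.292,0],[-0.12,-0.334,0]],"angular":[[0,0,0],[0,0,0],[0,0,0],[0,0,0],[0,0,0],[0,0,0],[0,0,0],[0,0,0]]}'
python3 -m handwheel '{"travel":[[-0.015,-0.042,0],[-0.03,-0.084,0],[-0.042,-0.112,0],[-0.048,-0.127,-0.01],[-0.048,-0.127,-0.03],[-0.048,-0.127,-0.05],[-0.048,-0.127,-0.06],[-0.048,-0.127,-0.06]],"angular":[[0,0,0],[0,0,0],[0,0,0],[0,0,0],[0,0,0],[0,0,0],[0,0,0],[0,0,0]]}'
python3 - <<'E'
from h import *
im=get_image("wrist"); cv2.imwrite("pics/w2.png",im["frame"]); s=sense();print(s["ee_pos"])
P=wcloud(im)
q=P[(np.hypot(P[...,0]-.4665,P[...,1]+.339)<.08)&(P[...,2]>.0115)&(P[...,2]<.018)&(im["range_z"]>0)]*1000
print(len(q),cv2.fitEllipse(q[:,:2].astype(np.float32)))
E
```

```text
time_s: 5.4
ee_pos: [0.5126, -0.1882, 0.1012]
ee_rot: [-0.0, 0.707, 0.707, -0.0]
force: [0.8, -0.5, -1.1]
finger_gap: 0.118
gripper_force: 30.0
time_s: 6.2
ee_pos: [0.4651, -0.3119, 0.0397]
ee_rot: [-0.002, 0.707, 0.708, -0.0]
force: [-0.1, -0.0, -0.7]
finger_gap: 0.12
gripper_force: 30.0
[ 0.46590129 -0.31245629  0.04073998]
1945 ((464.45098876953125, -337.9489440917969), (117.61546325683594, 117.76103210449219), 157.68299865722656)
```

View pics/w2.png

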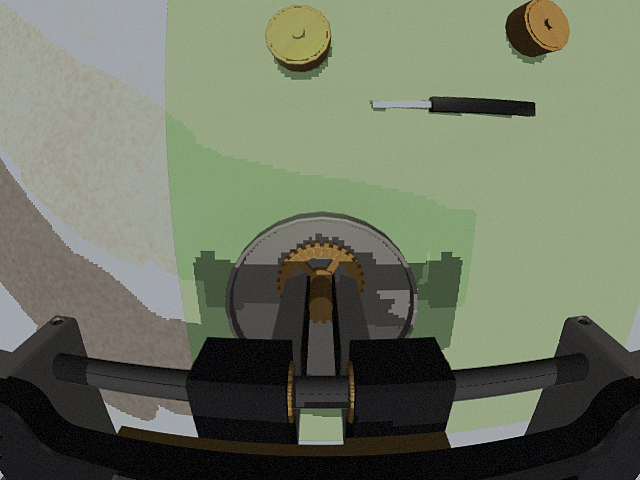

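The wheel hangs level at (320,270), well inside the dish (rim circle about (323,300)). Lowering it now.

```bash
python3 -m handwheel '{"travel":[[0,0,-0.012],[0,0,-0.02],[0,0,-0.024],[0,0,-0.0265],[0,0,-0.0275],[0,0,-0.0275],[0,0,-0.0275]],"angular":[[0,0,0],[0,0,0],[0,0,0],[0,0,0],[0,0,0],[0,0,0],[0,0,0]]}'
python3 -m handwheel '{"travel":[[0,0,0],[0,0,0],[0,0,0],[0,0,0]],"angular":[[0,0,0],[0,0,0],[0,0,0],[0,0,0]]}' 0.7
python3 -m handwheel '{"travel":[[0,0,0.01],[0,0,0.03],[0,0,0.06],[0,0,0.09],[0,0,0.09]],"angular":[[0,0,0],[0,0,0],[0,0,0],[0,0,0],[0,0,0]]}' 0.7
python3 - <<'E'
from h import *
im=get_image("wrist"); brass(im,(.466,-.313),.04,0,.016); brass(im,(.466,-.313),.04,.03,.045)
E
```

```text
time_s: 6.95
ee_pos: [0.4657, -0.3135, 0.0149]
ee_rot: [-0.0, 0.707, 0.707, -0.0]
force: [-1.8, 1.0, 7.4]
finger_gap: 0.121
gripper_force: 30.0
time_s: 7.35
ee_pos: [0.466, -0.3138, 0.0139]
ee_rot: [0.0, 0.707, 0.707, 0.0]
force: [-0.1, -0.7, 0.6]
finger_gap: 0.298
gripper_force: 0.0
time_s: 7.85
ee_pos: [0.4686, -0.3151, 0.1082]
ee_rot: [0.004, 0.707, 0.707, 0.001]
force: [-0.4, 0.8, 0.2]
finger_gap: 0.296
gripper_force: 0.0
1867 mean [ 0.4644 -0.3124  0.0097] rect [ 464.6 -313.9] [47.4 49. ] 16.4 zmax 0.0114 tcp [ 0.4673 -0.3146  0.1063]
226 mean [ 0.4645 -0.3122  0.0364] rect [ 464.3 -312.8] [11.5 11.1] 61.2 zmax 0.038 tcp [ 0.4673 -0.3146  0.1063]
```

Large wheel placed flat. On to the small wheel.

```bash
python3 -m handwheel '{"travel":[[0,0.04,0],[-0.002,0.085,0],[-0.004,0.13,0],[-0.006,0.175,0],[-0.008,0.22,0],[-0.009,0.26,0],[-0.009,0.286,-0.02],[-0.009,0.286,-0.03]],"angular":[[0,0,0],[0,0,0],[0,0,0],[0,0,0],[0,0,0],[0,0,0],[0,0,0],[0,0,0]]}' 0.5
python3 - <<'E'
from h import *
im=get_image("wrist"); brass(im,(.4575,-.028),.04,0,.012); brass(im,(.4575,-.028),.04,.031,.045)
E
```

```text
time_s: 8.7
ee_pos: [0.4561, -0.0234, 0.0728]
ee_rot: [-0.001, 0.705, 0.71, 0.0]
force: [-1.0, -0.8, -0.7]
finger_gap: 0.499
gripper_force: 0.0
1391 mean [ 0.4554 -0.0248  0.0068] rect [455.7 -27.6] [36.4 36.3] 74.6 zmax 0.0083 tcp [ 0.4551 -0.026   0.0717]
275 mean [ 0.4553 -0.0269  0.0338] rect [455.2 -27.2] [11.4 12.1] 0.5 zmax 0.0351 tcp [ 0.4551 -0.026   0.0717]
```

```bash
python3 -m handwheel '{"travel":[[-0.001,0,-0.03],[-0.001,0,-0.055],[-0.001,0,-0.0625],[-0.001,0,-0.0625]],"angular":[[0,0,0],[0,0,0],[0,0,0],[0,0,0]]}'
python3 -m handwheel '{"travel":[[0,0,0],[0,0,0],[0,0,0],[0,0,0],[0,0,0]],"angular":[[0,0,0],[0,0,0],[0,0,0],[0,0,0],[0,0,0]]}' 1
python3 -m handwheel '{"travel":[[0,0,0.01],[0,0,0.03],[0,0,0.07],[0,0,0.1],[0,-0.03,0.1],[0.001,-0.075,0.1],[0.003,-0.12,0.1],[0.005,-0.165,0.1]],"angular":[[0,0,0],[0,0,0],[0,0,0],[0,0,0],[0,0,0],[0,0,0],[0,0,0],[0,0,0]]}'
python3 -m handwheel '{"travel":[[0.002,-0.04,0],[0.003,-0.085,0],[0.004,-0.13,0],[0.005,-0.16,0],[0.005,-0.176,-0.01],[0.005,-0.176,-0.04],[0.005,-0.176,-0.065],[0.005,-0.176,-0.065]],"angular":[[0,0,0],[0,0,0],[0,0,0],[0,0,0],[0,0,0],[0,0,0],[0,0,0],[0,0,0]]}'
python3 - <<'E'
from h import *
im=get_image("wrist"); cv2.imwrite("pics/w3.png",im["frame"]); print(sense()["ee_pos"])
E
```

```text
time_s: 9.15
ee_pos: [0.4549, -0.029, 0.0106]
ee_rot: [-0.001, 0.708, 0.707, -0.001]
force: [-0.3, -0.2, 0.3]
finger_gap: 0.498
gripper_force: 0.0
time_s: 9.65
ee_pos: [0.4563, -0.0278, 0.0119]
ee_rot: [0.0, 0.707, 0.707, 0.0]
force: [-0.1, 0.5, 3.9]
finger_gap: 0.121
gripper_force: 30.0
time_s: 10.45
ee_pos: [0.4607, -0.1943, 0.1124]
ee_rot: [0.0, 0.707, 0.707, 0.0]
force: [1.1, -0.1, -1.5]
finger_gap: 0.116
gripper_force: 30.0
time_s: 11.25
ee_pos: [0.4634, -0.3657, 0.0433]
ee_rot: [-0.004, 0.707, 0.708, -0.0]
force: [-0.5, -0.2, -0.3]
finger_gap: 0.115
gripper_force: 30.0
[ 0.46477375 -0.3664611   0.04512695]
```

View pics/w3.png

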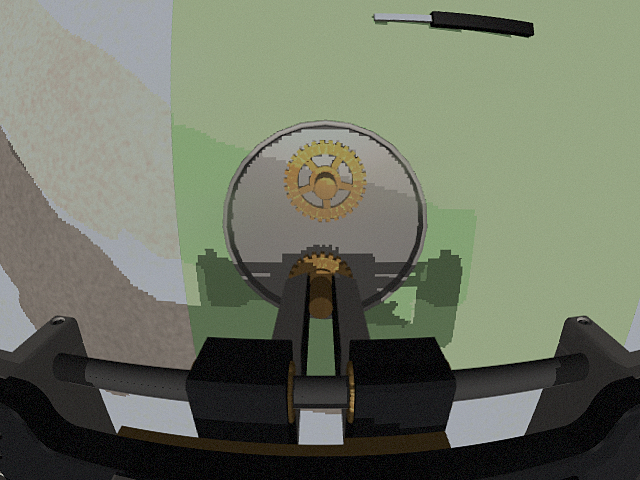

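The large wheel lies in the dish at (325,182) and the small wheel is held clear of it at (322,270). Lowering it, then I'll go to barrel b2.

```bash
python3 -m handwheel '{"travel":[[0,0,-0.015],[0,0,-0.024],[0,0,-0.029],[0,0,-0.0315],[0,0,-0.0325],[0,0,-0.0325],[0,0,-0.0325]],"angular":[[0,0,0],[0,0,0],[0,0,0],[0,0,0],[0,0,0],[0,0,0],[0,0,0]]}'
python3 -m handwheel '{"travel":[[0,0,0],[0,0,0],[0,0,0],[0,0,0]],"angular":[[0,0,0],[0,0,0],[0,0,0],[0,0,0]]}' 0.7
python3 -m handwheel '{"travel":[[0,0,0.01],[0,0,0.03],[0,0,0.06],[0,0,0.09],[0,0,0.09]],"angular":[[0,0,0],[0,0,0],[0,0,0],[0,0,0],[0,0,0]]}' 0.7
python3 - <<'E'
from h import *
im=get_image("wrist"); brass(im,(.466,-.369),.03,0,.016); brass(im,(.466,-.369),.03,.03,.045); brass(im,(.465,-.313),.03,.03,.045)
E
python3 -m handwheel '{"travel":[[-0.003,0.04,0],[-0.006,0.085,0],[-0.009,0.13,0],[-0.012,0.17,0],[-0.012,0.191,-0.01],[-0.012,0.191,-0.02],[-0.012,0.191,-0.02]],"angular":[[0,0,0],[0,0,0],[0,0,0],[0,0,0],[0,0,0],[0,0,0],[0,0,0]]}' 0.35
python3 - <<'E'
from h import *
im=get_image("wrist"); brass(im,(.454,-.178),.04,.02,.04)
E
```

```text
time_s: 12.0
ee_pos: [0.4658, -0.3685, 0.015]
ee_rot: [-0.0, 0.707, 0.707, -0.0]
force: [-1.4, 1.9, 5.5]
finger_gap: 0.119
gripper_force: 30.0
time_s: 12.4
ee_pos: [0.466, -0.3688, 0.0139]
ee_rot: [0.0, 0.707, 0.707, 0.0]
force: [-0.3, -0.4, 0.9]
finger_gap: 0.294
gripper_force: 0.0
time_s: 12.9
ee_pos: [0.4687, -0.3703, 0.1085]
ee_rot: [0.004, 0.707, 0.707, 0.001]
force: [0.2, -0.9, 0.3]
finger_gap: 0.298
gripper_force: 0.0
1158 mean [ 0.4645 -0.3663  0.0099] rect [ 464.2 -368.1] [35.4 35.8] 0.7 zmax 0.0114 tcp [ 0.4673 -0.3697  0.1065]
227 mean [ 0.4646 -0.3671  0.0364] rect [ 464.8 -367.7] [10.9 11.3] 49.6 zmax 0.0381 tcp [ 0.4673 -0.3697  0.1065]
245 mean [ 0.4645 -0.3129  0.0367] rect [ 464.3 -313.1] [11.3 10.8] 89.8 zmax 0.038 tcp [ 0.4673 -0.3697  0.1065]
time_s: 13.65
ee_pos: [0.4527, -0.1778, 0.0825]
ee_rot: [-0.001, 0.707, 0.707, -0.001]
force: [-0.3, -1.1, -0.3]
finger_gap: 0.651
gripper_force: 0.0
1923 mean [ 0.4521 -0.1773  0.0284] rect [ 452.1 -178.4] [32.7 33.5] 12.8 zmax 0.0312 tcp [ 0.4531 -0.1787  0.083 ]
```

```bash
python3 -m handwheel '{"travel":[[-0.001,0,-0.03],[-0.001,0,-0.06],[-0.001,0,-0.075],[-0.001,0,-0.0785],[-0.001,0,-0.0785]],"angular":[[0,0,0],[0,0,0],[0,0,0],[0,0,0],[0,0,0]]}'
python3 -m handwheel '{"travel":[[0,0,0],[0,0,0],[0,0,0],[0,0,0]],"angular":[[0,0,0],[0,0,0],[0,0,0],[0,0,0]]}' 1
python3 -m handwheel '{"travel":[[0,0,0.01],[0,0,0.03],[0,0,0.07],[0,0,0.1],[0,0.03,0.1],[0,0.07,0.1],[0,0.11,0.1],[0,0.15,0.1]],"angular":[[0,0,0],[0,0,0],[0,0,0],[0,0,0],[0,0,0],[0,0,0],[0,0,0],[0,0,0]]}'
python3 -m handwheel '{"travel":[[0,0.04,0],[0,0.08,0],[0,0.12,0],[0,0.16,0],[0,0.2,0],[0,0.24,0],[0,0.28,0],[0,0.32,0]],"angular":[[0,0,0],[0,0,0],[0,0,0],[0,0,0],[0,0,0],[0,0,-0.04],[0,0,-0.08],[0,0,-0.11]]}'
python3 -m handwheel '{"travel":[[-0.003,0.04,0],[-0.004,0.07,-0.01],[-0.004,0.08,-0.04],[-0.004,0.08,-0.06],[-0.004,0.08,-0.06]],"angular":[[0,0,0],[0,0,0],[0,0,0],[0,0,0],[0,0,0]]}'
python3 - <<'E'
from h import *
im=get_image("wrist"); cv2.imwrite("pics/w4.png",im["frame"]); print(sense()["ee_pos"])
P=wcloud(im)
q=P[(np.abs(P[...,0]-.446)<.075)&(np.abs(P[...,1]-.348)<.075)&(P[...,2]>.0115)&(P[...,2]<.018)&(im["range_z"]>0)]*1000
print(len(q),cv2.minAreaRect(q[:,:2].astype(np.float32)))
E
```

```text
time_s: 14.2
ee_pos: [0.4527, -0.1789, 0.0051]
ee_rot: [-0.0, 0.708, 0.706, -0.0]
force: [0.2, -0.8, -0.1]
finger_gap: 0.648
gripper_force: 0.0
time_s: 14.6
ee_pos: [0.4533, -0.1779, 0.0061]
ee_rot: [0.001, 0.707, 0.707, 0.0]
force: [-0.4, -0.5, 4.6]
finger_gap: 0.355
gripper_force: 30.0
time_s: 15.4
ee_pos: [0.4527, -0.0265, 0.1063]
ee_rot: [0.0, 0.707, 0.707, 0.0]
force: [1.1, -0.1, -0.5]
finger_gap: 0.354
gripper_force: 30.0
time_s: 16.2
ee_pos: [0.4524, 0.2939, 0.1062]
ee_rot: [-0.0, 0.745, 0.667, -0.0]
force: [1.1, 0.3, -1.6]
finger_gap: 0.358
gripper_force: 30.0
time_s: 16.7
ee_pos: [0.4466, 0.3711, 0.0435]
ee_rot: [-0.0, 0.744, 0.668, -0.003]
force: [-0.8, -0.0, -1.2]
finger_gap: 0.357
gripper_force: 30.0
[0.4477696  0.37143328 0.04491335]
3081 ((444.1279602050781, 348.32830810546875), (107.59444427490234, 107.0783920288086), 83.59002685546875)
```

View pics/w4.png

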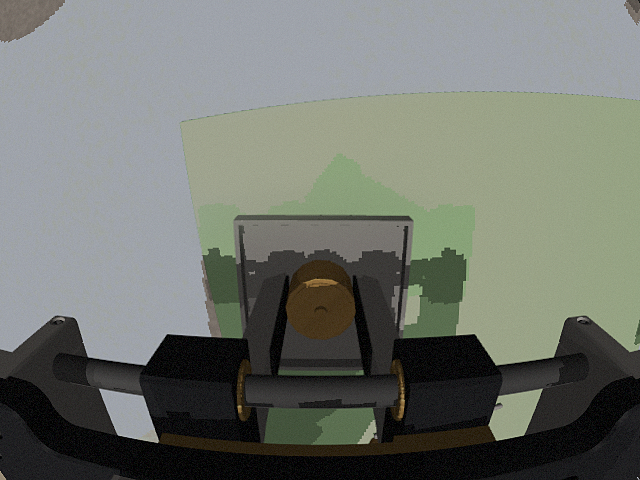

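The barrel is upright and square to the tray at (320,300). Lower it, release, then go to the second barrel.

```bash
python3 -m handwheel '{"travel":[[0,0,-0.02],[0,0,-0.029],[0,0,-0.034],[0,0,-0.0365],[0,0,-0.0375],[0,0,-0.0375],[0,0,-0.0375]],"angular":[[0,0,0],[0,0,0],[0,0,0],[0,0,0],[0,0,0],[0,0,0],[0,0,0]]}'
python3 -m handwheel '{"travel":[[0,0,0],[0,0,0],[0,0,0],[0,0,0]],"angular":[[0,0,0],[0,0,0],[0,0,0],[0,0,0]]}' 0.52
python3 -m handwheel '{"travel":[[0,0,0.01],[0,0,0.03],[0,0,0.06],[0,0,0.1],[0,0,0.1]],"angular":[[0,0,0],[0,0,0],[0,0,0],[0,0,0],[0,0,0]]}'
python3 - <<'E'
from h import *
im=get_image("wrist"); brass(im,(.449,.371),.03,.02,.045); print(sense()["force"])
E
```

```text
time_s: 17.45
ee_pos: [0.4492, 0.3722, 0.0091]
ee_rot: [0.0, 0.745, 0.667, 0.0]
force: [-0.6, -2.0, 6.5]
finger_gap: 0.36
gripper_force: 30.0
time_s: 17.85
ee_pos: [0.4489, 0.3724, 0.0079]
ee_rot: [-0.0, 0.745, 0.667, 0.0]
force: [1.2, -0.2, -0.4]
finger_gap: 0.48
gripper_force: 0.0
time_s: 18.35
ee_pos: [0.4517, 0.3751, 0.1135]
ee_rot: [-0.0, 0.745, 0.667, 0.005]
force: [1.1, 0.2, 1.0]
finger_gap: 0.484
gripper_force: 0.0
1538 mean [0.4481 0.3725 0.0314] rect [447.9 371.3] [32.9 33.1] 6.9 zmax 0.0341 tcp [0.4506 0.3739 0.1112]
[-0.63054362  0.55828052 -1.12282799]
```

```bash
python3 -m handwheel '{"travel":[[0.012,-0.043,0],[0.024,-0.087,0],[0.036,-0.13,0],[0.049,-0.174,0],[0.061,-0.218,0],[0.073,-0.262,0],[0.085,-0.305,0],[0.098,-0.349,0]],"angular":[[0,0,0],[0,0,0],[0,0,0],[0,0,0],[0,0,0],[0,0,0],[0,0,0],[0,0,0]]}' 0.35
python3 -m handwheel '{"travel":[[0.012,-0.043,0],[0.025,-0.087,0],[0.037,-0.13,0],[0.047,-0.165,0],[0.0495,-0.179,-0.015],[0.0495,-0.179,-0.025],[0.0495,-0.179,-0.025]],"angular":[[0,0,0],[0,0,0],[0,0,0],[0,0,0],[0,0,0],[0,0,0],[0,0,0]]}'
python3 - <<'E'
from h import *
im=get_image("wrist"); brass(im,(.5965,-.156),.04,.02,.04)
E
```

```text
time_s: 19.2
ee_pos: [0.5463, 0.0215, 0.1072]
ee_rot: [-0.001, 0.745, 0.667, -0.001]
force: [-0.2, 1.1, 0.2]
finger_gap: 0.651
gripper_force: 0.0
time_s: 19.9
ee_pos: [0.5939, -0.153, 0.0802]
ee_rot: [-0.003, 0.744, 0.668, -0.001]
force: [0.1, 1.0, 0.2]
finger_gap: 0.649
gripper_force: 0.0
1945 mean [ 0.596  -0.1554  0.0283] rect [ 595.8 -156.6] [32.6 33.4] 83.3 zmax 0.0314 tcp [ 0.5948 -0.1523  0.0813]
```

```bash
python3 -m handwheel '{"travel":[[0,0,-0.03],[0,0,-0.06],[0,0,-0.074],[0,0,-0.0775],[0,0,-0.0775]],"angular":[[0,0,0],[0,0,0],[0,0,0],[0,0,0],[0,0,0]]}'
python3 -m handwheel '{"travel":[[0,0,0],[0,0,0],[0,0,0],[0,0,0]],"angular":[[0,0,0],[0,0,0],[0,0,0],[0,0,0]]}' 1
python3 -m handwheel '{"travel":[[0,0,0.01],[0,0,0.03],[0,0,0.07],[0,0,0.1],[-0.01,0.032,0.1],[-0.023,0.072,0.1],[-0.036,0.112,0.1],[-0.049,0.152,0.1]],"angular":[[0,0,0],[0,0,0],[0,0,0],[0,0,0],[0,0,0],[0,0,0],[0,0,0],[0,0,0]]}'
python3 -m handwheel '{"travel":[[-0.013,0.04,0],[-0.026,0.08,0],[-0.039,0.12,0],[-0.052,0.16,0],[-0.065,0.2,0],[-0.078,0.24,0],[-0.091,0.28,0],[-0.1,0.31,0]],"angular":[[0,0,0],[0,0,0],[0,0,0],[0,0,0],[0,0,0],[0,0,0],[0,0,0],[0,0,0]]}'
python3 -m handwheel '{"travel":[[-0.004,0.015,-0.02],[-0.004,0.018,-0.05],[-0.004,0.018,-0.06],[-0.004,0.018,-0.06]],"angular":[[0,0,0],[0,0,0],[0,0,0],[0,0,0]]}'
python3 - <<'E'
from h import *
im=get_image("wrist"); cv2.imwrite("pics/w5.png",im["frame"]); print(sense()["ee_pos"])
E
```

```text
time_s: 20.45
ee_pos: [0.5967, -0.1545, 0.0058]
ee_rot: [-0.0, 0.744, 0.668, 0.0]
force: [0.2, 0.1, -0.0]
finger_gap: 0.651
gripper_force: 0.0
time_s: 20.85
ee_pos: [0.5969, -0.1559, 0.0062]
ee_rot: [0.001, 0.745, 0.667, 0.0]
force: [-0.2, 0.8, 2.6]
finger_gap: 0.355
gripper_force: 30.0
time_s: 21.65
ee_pos: [0.5468, -0.0025, 0.1063]
ee_rot: [0.0, 0.745, 0.667, 0.0]
force: [0.9, -0.3, -0.2]
finger_gap: 0.354
gripper_force: 30.0
time_s: 22.45
ee_pos: [0.4459, 0.3094, 0.1062]
ee_rot: [-0.001, 0.744, 0.668, 0.001]
force: [0.5, -0.2, -0.4]
finger_gap: 0.357
gripper_force: 30.0
time_s: 22.85
ee_pos: [0.4425, 0.323, 0.0445]
ee_rot: [0.0, 0.745, 0.667, -0.002]
force: [-0.5, -0.3, -0.8]
finger_gap: 0.355
gripper_force: 30.0
[0.443383   0.32337588 0.04553123]
```

View pics/w5.png

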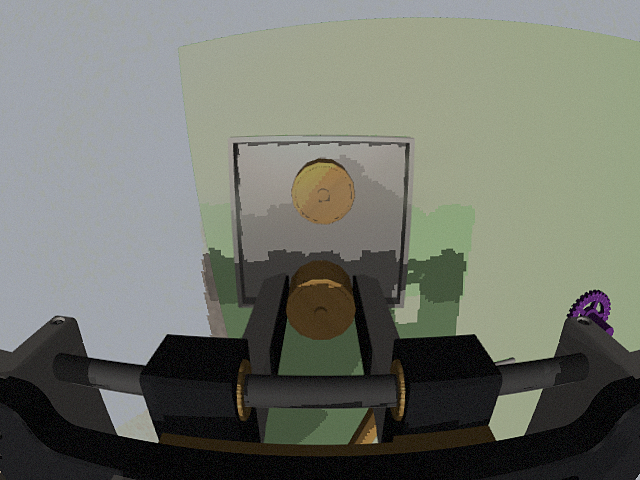

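The first barrel stands in the tray at (323,190), and the second is held clear of it at (320,300). Lower, release, go to the bridge.

```bash
python3 -m handwheel '{"travel":[[0,0,-0.02],[0,0,-0.029],[0,0,-0.034],[0,0,-0.0365],[0,0,-0.0375],[0,0,-0.0375],[0,0,-0.0375]],"angular":[[0,0,0],[0,0,0],[0,0,0],[0,0,0],[0,0,0],[0,0,0],[0,0,0]]}'
python3 -m handwheel '{"travel":[[0,0,0],[0,0,0],[0,0,0],[0,0,0]],"angular":[[0,0,0],[0,0,0],[0,0,0],[0,0,0]]}' 0.52
python3 -m handwheel '{"travel":[[0,0,0.01],[0,0,0.03],[0,0,0.06],[0,0,0.09],[0.005,-0.04,0.09],[0.01,-0.085,0.09],[0.015,-0.125,0.09],[0.018,-0.159,0.09]],"angular":[[0,0,0],[0,0,0],[0,0,0],[0,0,0],[0,0,-0.1],[0,0,-0.2],[0,0,-0.3],[0,0,-0.33]]}'
python3 - <<'E'
from h import *
im=get_image("wrist"); brass(im,(.443,.324),.022,.02,.045);brass(im,(.449,.371),.022,.02,.045); brass(im,(.461,.165),.06,.010,.02)
cv2.imwrite("pics/w6.png",im["frame"])
E
```

```text
time_s: 23.6
ee_pos: [0.4438, 0.3241, 0.0091]
ee_rot: [0.0, 0.745, 0.667, 0.0]
force: [-0.8, -1.7, 6.0]
finger_gap: 0.356
gripper_force: 30.0
time_s: 24.0
ee_pos: [0.4435, 0.3245, 0.008]
ee_rot: [-0.0, 0.745, 0.667, 0.0]
force: [0.1, 0.8, -1.5]
finger_gap: 0.477
gripper_force: 0.0
time_s: 24.8
ee_pos: [0.4618, 0.163, 0.0988]
ee_rot: [0.0, 0.845, 0.534, 0.0]
force: [-0.2, -0.2, -0.4]
finger_gap: 0.478
gripper_force: 0.0
1562 mean [0.4427 0.3224 0.0318] rect [442.6 322.9] [32.4 32.8] 11.2 zmax 0.0344 tcp [0.4617 0.1561 0.0985]
870 mean [0.4456 0.3621 0.03  ] rect [444.  363.2] [16.9 33.3] 61.2 zmax 0.0331 tcp [0.4617 0.1561 0.0985]
1748 mean [0.4598 0.1672 0.0139] rect [459.1 165.7] [85.6 13.5] 64.8 zmax 0.0152 tcp [0.4617 0.1561 0.0985]
```

View pics/w6.png

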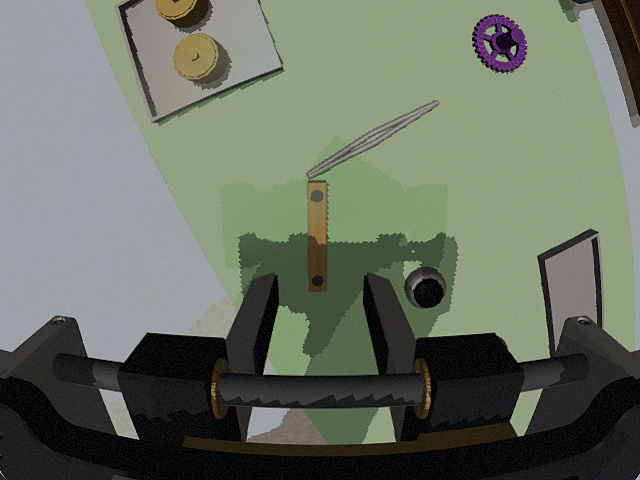

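The bridge lies aligned between the fingers at (317,237). The tweezer tip touches only its far end at (312,178), and the oil pot at (426,288) is clear of the fingers. Grasping the bridge.

```bash
python3 -m handwheel '{"travel":[[-0.001,0,-0.03],[-0.001,0,-0.06],[-0.001,0,-0.08],[-0.001,0,-0.09],[-0.001,0,-0.0935],[-0.001,0,-0.0935]],"angular":[[0,0,0],[0,0,0],[0,0,0],[0,0,0],[0,0,0],[0,0,0]]}'
python3 -m handwheel '{"travel":[[0,0,0],[0,0,0],[0,0,0],[0,0,0],[0,0,0]],"angular":[[0,0,0],[0,0,0],[0,0,0],[0,0,0],[0,0,0]]}' 1
python3 -m handwheel '{"travel":[[0,0,0.008],[0,0,0.02],[0,0,0.05],[0,0,0.08],[0,0,0.1],[0,0,0.1]],"angular":[[0,0,0],[0,0,0],[0,0,0],[0,0,0],[0,0,0],[0,0,0]]}'
```

```text
time_s: 25.45
ee_pos: [0.4606, 0.1656, 0.0047]
ee_rot: [-0.0, 0.844, 0.536, 0.0]
force: [-0.3, -0.0, 0.5]
finger_gap: 0.48
gripper_force: 0.0
time_s: 25.95
ee_pos: [0.4606, 0.1653, 0.0048]
ee_rot: [0.0, 0.844, 0.536, 0.0]
force: [-0.8, -0.0, 3.3]
finger_gap: 0.146
gripper_force: 30.0
time_s: 26.55
ee_pos: [0.4624, 0.166, 0.1076]
ee_rot: [0.001, 0.844, 0.536, 0.003]
force: [0.2, -0.4, -1.6]
finger_gap: 0.145
gripper_force: 30.0
```

```bash
python3 -m handwheel '{"travel":[[0.025,-0.022,0],[0.055,-0.047,0],[0.085,-0.073,0],[0.115,-0.099,0],[0.145,-0.125,0],[0.175,-0.151,0],[0.1975,-0.17,0],[0.1975,-0.17,-0.03]],"angular":[[0,0,0.06],[0,0,0.12],[0,0,0.18],[0,0,0.24],[0,0,0.3],[0,0,0.36],[0,0,0.387],[0,0,0.387]]}'
python3 -m handwheel '{"travel":[[0,0,-0.02],[0,0,-0.02],[0,0,-0.02]],"angular":[[0,0,0],[0,0,0],[0,0,0]]}'
python3 - <<'E'
from h import *
im=get_image("wrist"); cv2.imwrite("pics/w7.png",im["frame"]); 
brass(im,(.658,-.005),.06,.03,.09)
P=wcloud(im)
q=P[(np.abs(P[...,0]-.659)<.055)&(np.abs(P[...,1]+.005)<.09)&(P[...,2]>.0115)&(P[...,2]<.018)&(im["range_z"]>0)]*1000
print(len(q),cv2.minAreaRect(q[:,:2].astype(np.float32)))
E
```

```text
time_s: 27.35
ee_pos: [0.664, -0.01, 0.0765]
ee_rot: [0.004, 0.728, 0.686, 0.003]
force: [-0.2, 0.3, -0.9]
finger_gap: 0.146
gripper_force: 30.0
time_s: 27.65
ee_pos: [0.6573, -0.0045, 0.0539]
ee_rot: [-0.001, 0.725, 0.688, -0.001]
force: [0.3, -0.9, -0.3]
finger_gap: 0.142
gripper_force: 30.0
3693 mean [ 0.6562 -0.001   0.0631] rect [655.9  -4.6] [86.1 16. ] 86.2 zmax 0.0644 tcp [ 0.6582 -0.0044  0.055 ]
2296 ((657.4382934570312, -4.687034606933594), (135.74124145507812, 66.5920639038086), 87.42021179199219)
```

View pics/w7.png

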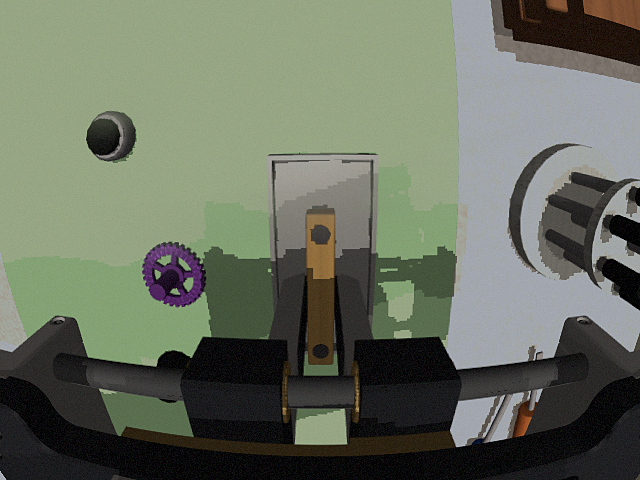

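The bridge is held level and centred along the tray at (320,285). Set it down, then retreat.

```bash
python3 -m handwheel '{"travel":[[0.001,0,-0.02],[0.001,0,-0.036],[0.001,0,-0.043],[0.001,0,-0.046],[0.001,0,-0.0475],[0.001,0,-0.0475],[0.001,0,-0.0475]],"angular":[[0,0,0],[0,0,0],[0,0,0],[0,0,0],[0,0,0],[0,0,0],[0,0,0]]}'
python3 -m handwheel '{"travel":[[0,0,0],[0,0,0],[0,0,0],[0,0,0]],"angular":[[0,0,0],[0,0,0],[0,0,0],[0,0,0]]}' 0.72
python3 -m handwheel '{"travel":[[0,0,0.01],[0,0,0.03],[0,0,0.07],[0,0,0.11],[0,0,0.15],[0,0,0.15],[0,0,0.15]],"angular":[[0,0,0],[0,0,0],[0,0,0],[0,0,0],[0,0,0],[0,0,0],[0,0,0]]}'
python3 - <<'E'
from h import *
im=get_image("wrist"); brass(im,(.658,-.005),.06,.01,.03)
im=get_image("scene"); cv2.imwrite("pics/s9.png",im["frame"])
for n in("loupe","oil_pot"): print(n,[(np.round(d["centre"],3),round(d["confidence"],2)) for d in search_frame(n,"scene")])
E
```

```text
time_s: 28.4
ee_pos: [0.6589, -0.0046, 0.0079]
ee_rot: [0.0, 0.726, 0.688, 0.0]
force: [-2.8, -0.2, 4.5]
finger_gap: 0.145
gripper_force: 30.0
time_s: 28.8
ee_pos: [0.6591, -0.0047, 0.0069]
ee_rot: [0.0, 0.726, 0.688, 0.0]
force: [-0.4, 0.1, -0.4]
finger_gap: 0.284
gripper_force: 0.0
time_s: 29.5
ee_pos: [0.6596, -0.0047, 0.1586]
ee_rot: [0.001, 0.726, 0.688, 0.001]
force: [-0.8, 0.4, -0.4]
finger_gap: 0.281
gripper_force: 0.0
1254 mean [ 0.6575 -0.0039  0.0169] rect [658.   -4.5] [86.3 13.6] 86.6 zmax 0.0182 tcp [ 0.6584 -0.0049  0.157 ]
loupe [(array([ 0.463, -0.31 ,  0.01 ]), 0.51)]
oil_pot [(array([0.525, 0.092, 0.017]), 0.5)]
```

View pics/s9.png

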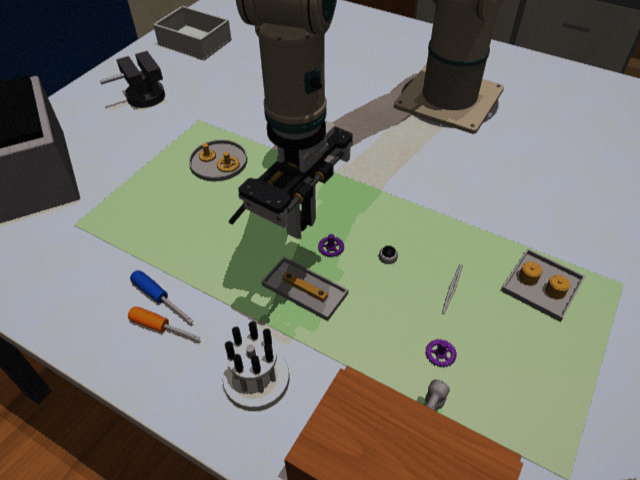

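All five parts lie in their trays: wheels at (207,153) and (227,160), bridge at (305,287), barrels at (532,270) and (559,286). The oil pot (388,254) and the purple wheels haven't moved. The gripper hides the loupe here, but w7 showed it still standing at (173,370).

```bash
python3 -c "
from rig import close_job; print(close_job())"
```

```text
the job is handed in; nothing more can be done
None
```

I sorted all five brass parts into their trays, set down flat and the right way up, and handed the job in at about 30 s on the robot's clock; the loupe, oil pot and purple wheels were left alone, though the gripper hid the loupe in the last picture.

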